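# Count along the cup rack and push the yellow cup into its place

### The job

The yellow cup's place is the third gap of the mint-green cup rack, counted from the end where the sugar pot stands. Starting over the first gap at that end, run a fingertip along the rack's top rail and count, over the second gap and on to the third, and no farther; then push the yellow cup along the shelf into that third gap from the front, fully home against the back of the rack, and move away. Only push it: do not grip, lift, reach into or tip it, and leave the navy cup, sugar pot, tea strainer and lids where they stand.

Things in the scene. Friction and masses are not known exactly. Their poses are not given: they have to be found in the camera images.
- rack: mint-green cup rack, fixed, 340 mm long: 5 hoop dividers (8 thick, 68 high, 82 apart; tips at x = -58) make 4 gaps 74 mm wide, open in front and above, the shelf their floor. Top rail (bar 10 thick, top at 70) and lower bar close the back. Origin on the shelf under the rail's middle; x from open front to back, y left along the rail. Gap centres y = 123, 41, -41, -123; a cup fully home is centred at x = -35 (mm)
- rail_a: the bare span of the rack's top rail over the leftmost gap (rack y = +123 mm): a level round bar 10 mm thick and 54 mm long, its top 70 mm above the shelf; origin at the middle of the span, on the bar's centre line
- rail_b: the bare span of the rack's top rail over the second gap from the left (rack y = +41 mm): a level round bar 10 mm thick and 54 mm long, its top 70 mm above the shelf; origin at the middle of the span, on the bar's centre line
- rail_c: the bare span of the rack's top rail over the third gap from the left (rack y = -41 mm): a level round bar 10 mm thick and 54 mm long, its top 70 mm above the shelf; origin at the middle of the span, on the bar's centre line
- rail_d: the bare span of the rack's top rail over the rightmost gap (rack y = -123 mm): a level round bar 10 mm thick and 54 mm long, its top 70 mm above the shelf; origin at the middle of the span, on the bar's centre line
- yellow_cup: yellow plastic sippy-cup body without lid, open at the top: straight-sided, 60 mm across, 70 mm tall, wall 3 mm, about 60 g, standing on the shelf; origin at the centre of its underside, z up. This is the cup to push; it slides easily and stays upright when pushed below 45 mm height
- navy_cup: navy-blue plastic sippy-cup body without lid, open at the top: straight-sided, 60 mm across, 70 mm tall, wall 3 mm, about 60 g, standing on the shelf; origin at the centre of its underside, z up. Leave it alone
- sugar_pot: white ceramic sugar pot with a blue band and a hinged lid, 80 mm across, 95 mm tall with its knob; it stands beside one end of the rack (left or right, changing), and that end is where counting starts; origin at the centre of its underside. Leave it alone
- tea_strainer: steel tea strainer, basket 72 mm across and 29 mm tall, with a flat handle pointing away from the robot to 118 mm from the basket's centre, beside the other end of the rack; origin at the centre of the basket's underside. Leave it alone
- lid_1: a sippy-cup lid (navy) standing on edge in a small white slotted tray on the right, a disc 72 mm across and 18 mm thick with a 17 mm spout; origin at the underside of its rim. Leave it alone
- lid_2: a sippy-cup lid (yellow) standing on edge in a small white slotted tray on the right, a disc 72 mm across and 18 mm thick with a 17 mm spout; origin at the underside of its rim. Leave it alone
- lid_3: a sippy-cup lid (green) standing on edge in a small white slotted tray on the right, a disc 72 mm across and 18 mm thick with a 17 mm spout; origin at the underside of its rim. Leave it alone
Things that resemble listed ones, but are neither listed nor needed, are in the scene too. Leave any pink look-alike of the yellow_cup alone.

How it is judged (in metres and radians):
On the way, in this order (a step that is already met when the one before it is completed fails the run):
1. a fingertip touches the top rail over the first gap from the sugar pot's end (((y of sugar_pot in the frame of rack above 0 m and contact force between the fingers and rail_a above 0.2 N) or (y of sugar_pot in the frame of rack below 0 m and contact force between the fingers and rail_d above 0.2 N))), for 0.05 s.
2. then over the second gap (((y of sugar_pot in the frame of rack above 0 m and contact force between the fingers and rail_b above 0.2 N) or (y of sugar_pot in the frame of rack below 0 m and contact force between the fingers and rail_c above 0.2 N))), for 0.05 s.
3. then over the third gap (((y of sugar_pot in the frame of rack above 0 m and contact force between the fingers and rail_c above 0.2 N) or (y of sugar_pot in the frame of rack below 0 m and contact force between the fingers and rail_b above 0.2 N))), for 0.05 s.
4. then the yellow cup is pushed home in the third gap (x of yellow_cup in the frame of rack between -0.043 and -0.025 m and ((y of sugar_pot in the frame of rack above 0 m and y of yellow_cup in the frame of rack between -0.052 and -0.03 m) or (y of sugar_pot in the frame of rack below 0 m and y of yellow_cup in the frame of rack between 0.03 and 0.052 m)) and height (world z) of yellow_cup below 0.005 m and angle between yellow_cup's own z axis and vertical below 0.1 rad), for 0.2 s.
At the end, for the whole second after the job is handed in: The yellow cup stands upright (within 0.1 rad) and at rest on the shelf in the third gap from the sugar pot's end, its centre within 11 mm of the gap's middle and no more than 8 mm short of touching the back rail; navy cup, sugar pot, tea strainer and lids within 20 mm of where they started (all of step 4 and linear speed of yellow_cup below 0.01 m/s and distance of each of navy_cup, sugar_pot, tea_strainer, lid_1, lid_2, lid_3 from where it was at the start of the episode below 0.02 m).
It fails at once if the yellow cup is lifted (underside centre more than 12 mm above the shelf) (height (world z) of yellow_cup above 0.012 m).
It fails at once if the yellow cup is tipped by more than 0.35 rad (angle between yellow_cup's own z axis and vertical above 0.35 rad).
It fails at once if the fingers are put around or into the yellow cup instead of pushing it from outside (horizontal distance between the grasp point and yellow_cup below 0.016 m and height (world z) of the grasp point below 0.075 m).
It fails at once if the fingertip runs on to the rail over the fourth gap ((y of sugar_pot in the frame of rack above 0 m and contact force between the fingers and rail_d above 0.2 N) or (y of sugar_pot in the frame of rack below 0 m and contact force between the fingers and rail_a above 0.2 N)).
It fails at once if the navy cup, sugar pot, tea strainer or a lid is moved by more than 20 mm (distance of any of navy_cup, sugar_pot, tea_strainer, lid_1, lid_2, lid_3 from where it was at the start of the episode above 0.02 m).
It also fails if it takes over 67 s, if anything falls off the work surface, if the arm or the gripper's body presses on something with over 40 N, if the wrist force passes 120 N, or if a joint passes its speed limit or range.

### The arm

A 6-joint arm with a two-finger parallel gripper is mounted at the origin on the work surface. World frame = base frame: x ahead of the robot, y to its left, z up, the work surface at z = 0. Lengths are in mm, angles in rad, forces in N, time in s.
With the tool pointing down it reaches from about 350 to 975 mm from the base axis. Payload 7.1 kg.
Tool frame: the origin (TCP) lies on the front face of the gripper's body, between the roots of the fingers; the fingertips stand 80 mm ahead of it and the grasp point (between the pads) lies 61 mm ahead of it (env.tips_ahead is the distance from the TCP to the fingertips, in mm); z points along the fingers, y is the direction in which the jaws open and shut (so a half turn about z gives the same grasp; the last joint's range is limited). The gripper opens to 88 mm and grips with 3 to 60 N. Pads are 20 mm wide; open, the fingers measure 115 mm over their backs; the gripper's body (75 mm by 178 mm) begins 61 mm behind the grasp point.
Start: joints at [1.102, 0.423, 1.63, -0, 1.089, -0.019], TCP at [271.709, 562.832, 302.675] pointing down, gripper open.
Joint ranges: [-3, 3], [-0.9, 2.11], [0.09, 2.58], [-1.31, 4.45], [0.11, 2.69], [-2.54, 2.54]. Speed limits (rad/s): [2.39, 2.39, 3.01, 3.14, 3.14, 3.14].

### API

Orientations are given as a unit quaternion [x, y, z, w].
In Python, from station import env, set_gripper, viewer, workorder gives the robot as it stands. Calls block until the motion is done:
- env.reach(position, orientation): joint-space move of the TCP to a pose.
- env.move_l(position, rot=None, rate=150, f_stop=None): straight line of the TCP; rot=None keeps the orientation; rate is the mean speed in mm/s. With f_stop (N) it stops when the force on the tool has changed by that much, and returns True; else False.
- env.move_joints(angles): joint-space move.
- set_gripper(opening): finger opening in mm; the grip force is fixed at half the most; returns when the fingers have stopped.
- env.hold(seconds).
- env.ik(position, orientation): joint angles nearest the present ones, or None.
- env.read_state(): the state.
- viewer.camera(name): name is "scene" or "top" or "wrist"; returns the picture (480x640x3 uint8, blue, green, red); there is no depth.
- viewer.camera_params(name): a dict with "fx", "fy", "cx", "cy" (pixels), "pose" (4x4, takes a point from camera to world coordinates); the wrist camera has in their place "tool_from_camera" (4x4, takes a point from camera to tool coordinates, whose origin is the TCP and whose axes are the flange's). Camera axes: x right, y up, looking along -z (the intrinsics and any distortion apply to the point x, -y, -z); pixel columns grow to the right and rows downward; lengths in mm; the calibration is good to about 2 mm. A picture is of the moment at which its call begins: read the wrist's pose just before it. camera_params takes no time and is no camera call.
A pose or a line that the arm cannot do raises env.IKError and nothing moves.
- workorder.sign_off(): hands the job in, once; it reports no verdict.
The state is a dict: "time_s": time; "qpos": joint angles; "dq": joint speeds; "tau": joint torques, N m; "tool_pos": TCP position; "orientation": TCP orientation; "force": force on the tool from outside, world axes, zero at the start; "wrist_torque": the same for the moment, N m; "width": finger opening in mm.
Only numpy, scipy, OpenCV 4.12 (cv2) and the standard library are available. Lean on these libraries where they do the work, as an engineer would, in place of code of your own. Each camera call takes 0.05 s, during which the arm holds its last target. There are 200 camera calls.

## Working session

There is one attempt and no reset: what is moved stays moved. The work goes in short steps, each a Python script; the robot and the scene stay as the last script left them, time stands still between calls to the robot, and variables do not carry over. Pictures are saved under pics/ and viewed, about 8 in all and at most 12, crops included, and the job is handed in when it is done.

```bash
ls; mkdir -p pics
python3 - <<'E'
from station import env,viewer
import cv2
for n in("top","scene"):
    cv2.imwrite(f"pics/{n}0.png",viewer.camera(n)); 
    p=viewer.camera_params(n);print(n,p)
print(viewer.camera_params("wrist"))
print(env.read_state())
E
```

```text
pics
top {'fx': 477.6699295136551, 'fy': 477.6699295136551, 'cx': 316.85080222624543, 'cy': 244.625291144399, 'pose': array([[-7.49266306e-03,  9.96140359e-01, -8.74542469e-02,
         3.91639641e+02],
       [-9.99865669e-01, -8.73809716e-03, -1.38668472e-02,
        -1.28232955e+02],
       [-1.45775099e-02,  8.73385995e-02,  9.96072018e-01,
         1.20792763e+03],
       [ 0.00000000e+00,  0.00000000e+00,  0.00000000e+00,
         1.00000000e+00]])}
scene {'fx': 451.2446189225635, 'fy': 451.2446189225635, 'cx': 327.03464467796925, 'cy': 243.2941419161988, 'pose': array([[ 2.70317876e-01, -8.31551733e-01,  4.85231864e-01,
         1.03060579e+03],
       [ 9.62762224e-01,  2.35640731e-01, -1.32522999e-01,
        -2.79304003e+02],
       [-4.14066121e-03,  5.02986244e-01,  8.64284498e-01,
         1.00848798e+03],
       [ 0.00000000e+00,  0.00000000e+00,  0.00000000e+00,
         1.00000000e+00]])}
{'fx': 338.9380743791496, 'fy': 338.9380743791496, 'cx': 325.22708773848404, 'cy': 239.06930378330372, 'tool_from_camera': array([[ 1.24347921e-03,  9.67351013e-01,  2.53437313e-01,

[... 253 characters left out ...]
,
         1.00000000e+00]])}
{'time_s': 0.1, 'qpos': array([ 1.10200949e+00,  4.23728266e-01,  1.63057364e+00, -5.32357459e-06,
        1.08861513e+00, -1.89831106e-02]), 'dq': array([ 0.00175651, -0.00260174, -0.00146989, -0.00019365,  0.00212291,
       -0.00101881]), 'tau': array([ 7.78810590e-04, -5.45620251e+01, -2.74325895e+01,  6.45236811e-02,
        1.88090274e-02, -2.37445443e-05]), 'tool_pos': array([271.54050858, 562.5108414 , 302.01763363]), 'orientation': array([ 2.23009444e-01,  9.74816059e-01, -6.43163774e-04, -1.57614383e-04]), 'force': array([ 1.1183928 ,  0.0785245 , -0.53317589]), 'wrist_torque': array([-0.04326654, -0.04209396,  0.00600307]), 'width': 88.17898543939118}
```

View pics/top0.png

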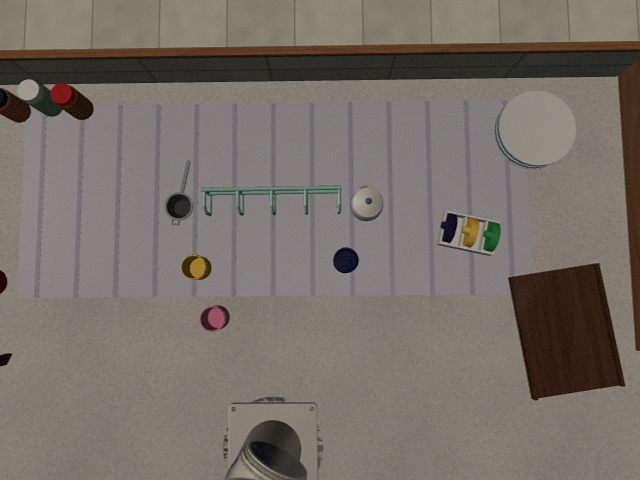

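View pics/scene0.png

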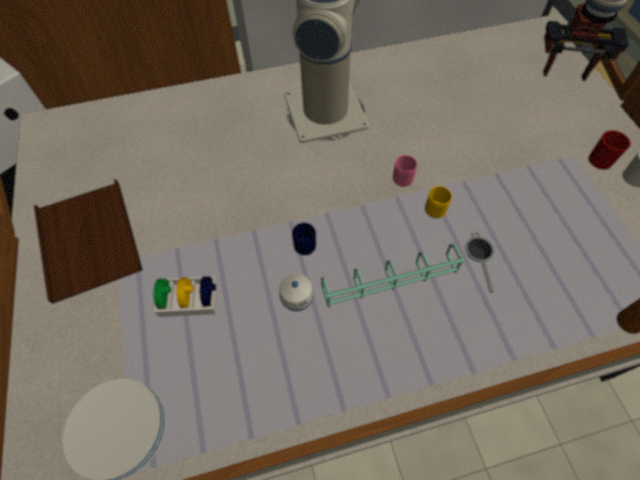

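Top view: the yellow cup is at (195,267). Look-alikes are the pink cup (214,318), the yellow lid (470,233) and the navy cup (345,260). The sugar pot (367,203) stands at the right-hand end, so the third gap is the second from the left (rack y=+41). I'll check this in an enlarged crop.

```bash
python3 - <<'E'
import cv2
im=cv2.imread("pics/top0.png")[170:340,160:390]
cv2.imwrite("pics/crop0.png",cv2.resize(im,(782,578),interpolation=cv2.INTER_CUBIC))  # x3.4
E
cat > h.py <<'E'
import numpy as np, cv2
from scipy.spatial.transform import Rotation as R
from station import env,set_gripper,viewer
def world(uv,z,name="top",T=None):
    p=viewer.camera_params(name); T=p["pose"] if T is None else T
    d=T[:3,:3]@np.array([(uv[0]-p["cx"])/p["fx"],-(uv[1]-p["cy"])/p["fy"],-1])
    return T[:3,3]+d*(z-T[2,3])/d[2]
def wristT():
    s=env.read_state(); M=np.eye(4); M[:3,:3]=R.from_quat(s["orientation"]).as_matrix(); M[:3,3]=s["tool_pos"]
    return M@viewer.camera_params("wrist")["tool_from_camera"]
def down(yaw): # tool z down, tool y axis (jaws) at world angle yaw
    y=np.array([np.cos(yaw),np.sin(yaw),0]); z=np.array([0,0,-1.]); return R.from_matrix(np.c_[np.cross(y,z),y,z]).as_quat()
E
```

```text
(no output)
```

View pics/crop0.png

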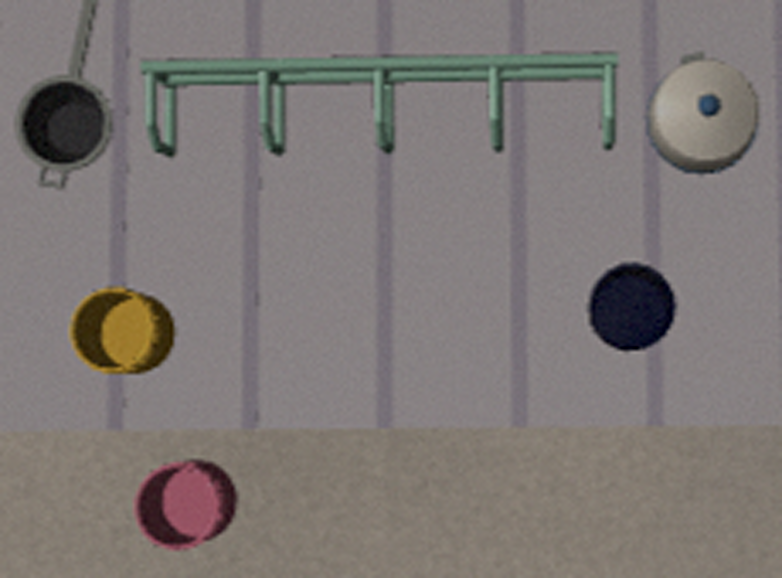

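Run:
```python
from h import *
c=lambda u,v:(160+u/3.4,170+v/3.4)
pts=dict(railL=(142,66,66),railR=(617,60,66),cup=(113,330,70),cupfloor=(129,332,3),navy=(632,306,70),pot=(709,105,92),pink=(180,505,70),strain=(63,125,29))
for k,(u,v,z) in pts.items(): print(k,world(c(u,v),z).round(1))
a,b=[world(c(*pts[k][:2]),66) for k in("railL","railR")]
d=a-b; print(np.linalg.norm(d), np.arctan2(d[1],d[0]), (a+b)/2)
```

```text
railL [629.2 166.7  66. ]
railR [ 630. -173.   66.]
cup [440.3 183.6  70. ]
cupfloor [441.6 190.    3. ]
navy [ 454.2 -181.3   70. ]
pot [ 592.2 -235.5   92. ]
pink [318.1 134.9  70. ]
strain [593.4 234.1  29. ]
339.75789241416845 1.5730752712641178 [629.60587755  -3.16764545  66.        ]
```

Sugar pot is on the right (y<0), so I count d→c→b. The rack is aligned with world axes, with its origin at about (630,-3) and its length measuring 339.8 against 340. Rail run first.

Run:
```python
from h import *
q=down(np.pi/2)
def rep(t):
    s=env.read_state(); print(t,round(s["time_s"],2),s["tool_pos"].round(1),s["force"].round(2))
set_gripper(0)
X=630
env.reach([X,-126,200],q); rep("above")
env.move_l([X,-126,158],rate=120); rep("near")
hit=env.move_l([X,-126,143],rate=12,f_stop=4); rep(hit)
env.hold(.2); rep("touch1")
z=env.read_state()["tool_pos"][2]
for y in(-85,-44,-3,38):
    env.move_l([X,y,z-0.5],rate=60); rep(y)
    if y in(-44,38): env.hold(.15); rep("held")
```

```text
above 4.2 [ 630.2 -125.3  200.1] [-0.41  0.22 -0.36]
near 4.7 [ 630.  -125.8  157.7] [ 0.3  -0.53  0.55]
True 5.45 [ 630.1 -126.   150. ] [-0.39  1.03  5.78]
touch1 5.65 [ 630.  -126.1  150.1] [-0.68  0.13  5.04]
-85 6.48 [630.4 -84.3 150.1] [-0.98 -1.26  5.86]
-44 7.32 [630.4 -43.3 150. ] [-0.85 -0.61  5.27]
held 7.47 [630.4 -43.3 150.1] [-0.54 -0.14  5.58]
-3 8.3 [630.3  -2.3 150. ] [ 0.1  -1.5   6.12]
38 9.13 [630.2  38.7 150. ] [-0.31 -1.73  5.97]
held 9.28 [630.2  38.7 150. ] [-0.31 -0.51  6.51]
```

Contact held at about 5–6 N over all three spans. Next: rise, look from close by, and get ready to push.

Run:
```python
from h import *
q=down(np.pi/2)
env.move_l([630,38.7,240]) 
env.reach([520,110,330],q); env.hold(.2)
T=wristT(); np.save("T1.npy",T)
cv2.imwrite("pics/w1.png",viewer.camera("wrist")); print(env.read_state()["time_s"])
for y in(0,np.pi): print(env.ik([440,235,95],down(y)), env.ik([440,70,95],down(y)))
```

```text
10.9667
[ 4.66688558e-01  5.91878828e-01  2.00601587e+00 -4.44089210e-16
  5.43697959e-01  4.66688558e-01] [ 1.31056003e-01  5.51261712e-01  2.12046832e+00 -4.44089210e-16
  4.69862618e-01  1.31056003e-01]
None None
```

View pics/w1.png

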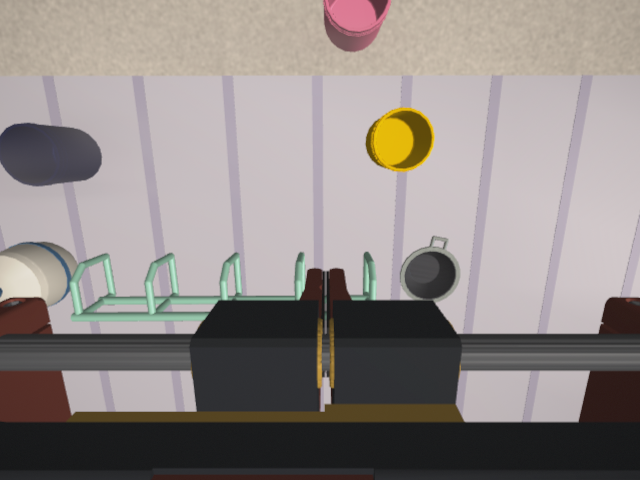

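Wrist view: yellow cup rim at about (402,139). Hoop front tops are at (238,256), (302,255) and (369,255), and the target gap lies between the first two. The pink cup, at the top (356,15), is clear of the path.

Run:
```python
from h import *
T=np.load("T1.npy")
for k,u,v,z in(("cup",402.5,138,70),("h3",238,256,66),("h4",302,255,66),("h5",369,255,66),("h1",107,257,66),("h2",173,257,66)): print(k,world((u,v),z,"wrist",T).round(1))
```

```text
cup [440.3 184.2  70. ]
h3 [560.8  16.7  66. ]
h4 [559.6  85.   66. ]
h5 [559.6 156.3  66. ]
h1 [ 561.9 -123.2   66. ]
h2 [561.9 -52.8  66. ]
```

Run:
```python
from h import *
def rep(t):
    s=env.read_state(); print(t,round(s["time_s"],2),s["tool_pos"].round(1),s["force"].round(2),round(s["width"],1))
q=down(0)
set_gripper(30)
env.reach([440.5,246,180],q); env.move_l([440.5,246,95]); rep("down")
env.move_l([440.5,76,95],rate=60); env.hold(.2); rep("pushed")
env.move_l([440.5,110,95],rate=100); env.move_l([440.5,110,180])
env.reach([380,39.5,250],down(np.pi/2)); env.hold(.2)
T=wristT(); np.save("T2.npy",T)
cv2.imwrite("pics/w2.png",viewer.camera("wrist"));cv2.imwrite("pics/t2.png",cv2.resize(viewer.camera("top")[170:340,160:390],(782,578),interpolation=cv2.INTER_CUBIC)); rep("look")
```

```text
down 13.97 [440.9 246.1  95.4] [ 0.55  0.21 -0.24] 29.8
pushed 17.16 [440.5  76.1  95. ] [-0.5   0.3  -0.31] 29.7
look 20.18 [380.   39.6 249.9] [-1.09 -0.02 -0.23] 29.9
```

View pics/t2.png

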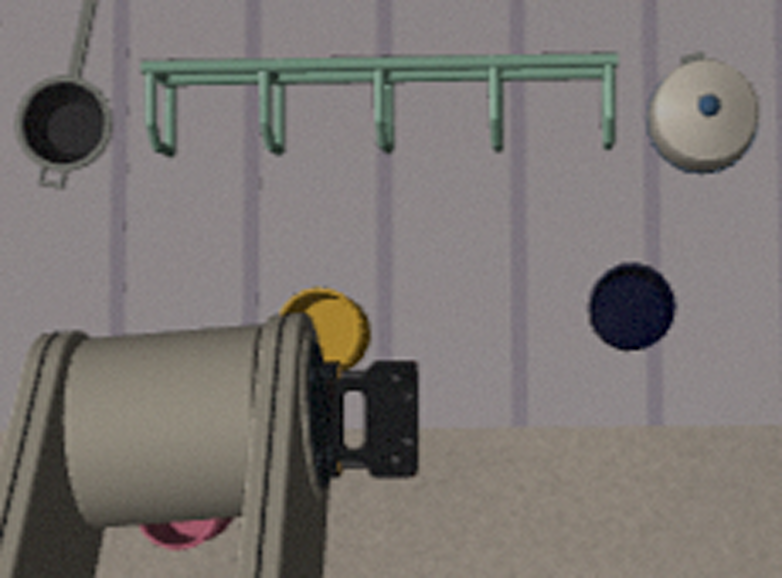

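View pics/w2.png

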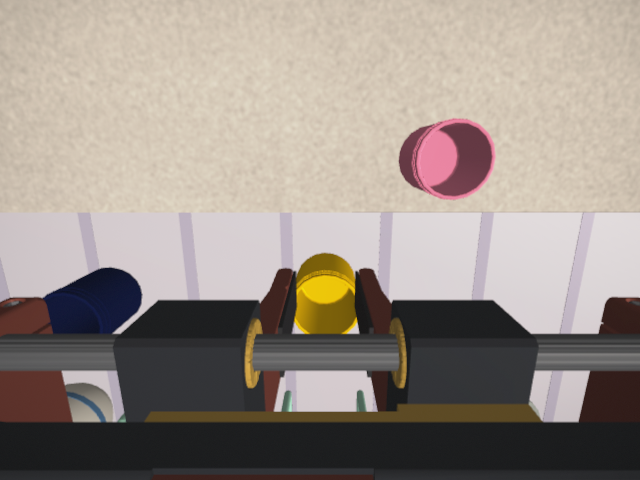

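Cup (u≈326) and the target hoop legs (u≈289 and 361, mid 325) line up with the tool axis, y≈39.6. Pushing straight in.

Run:
```python
from h import *
def rep(t):
    s=env.read_state(); print(t,round(s["time_s"],2),s["tool_pos"].round(1),s["force"].round(2),round(s["width"],1))
env.move_l([380,39.6,95]); rep("down")
h=env.move_l([545,39.6,95],rate=60,f_stop=12); rep(h)
if not h:
    h=env.move_l([566,39.6,95],rate=15,f_stop=5); rep(h)
env.hold(.3); rep("held")
env.move_l([510,39.6,95],rate=60); env.move_l([450,39.6,260]); env.hold(.2)
cv2.imwrite("pics/w3.png",viewer.camera("wrist"))
env.reach([380,250,300],down(np.pi/2)); env.hold(.3)
cv2.imwrite("pics/t3.png",cv2.resize(viewer.camera("top")[170:340,160:390],(782,578),interpolation=cv2.INTER_CUBIC)); rep("look")
```

```text
down 21.37 [380.3  39.6  95.4] [ 0.7   0.43 -0.19] 29.9
False 24.27 [544.9  39.6  95. ] [-0.25  0.29 -0.29] 30.0
True 25.25 [559.8  39.6  94.5] [-0.5  -0.51 -0.71] 30.5
held 25.55 [559.4  39.6  94.2] [-0.53 -0.4  -0.32] 30.1
look 29.34 [380.3 249.4 299.8] [-0.34  0.58 -1.13] 29.9
```

View pics/t3.png

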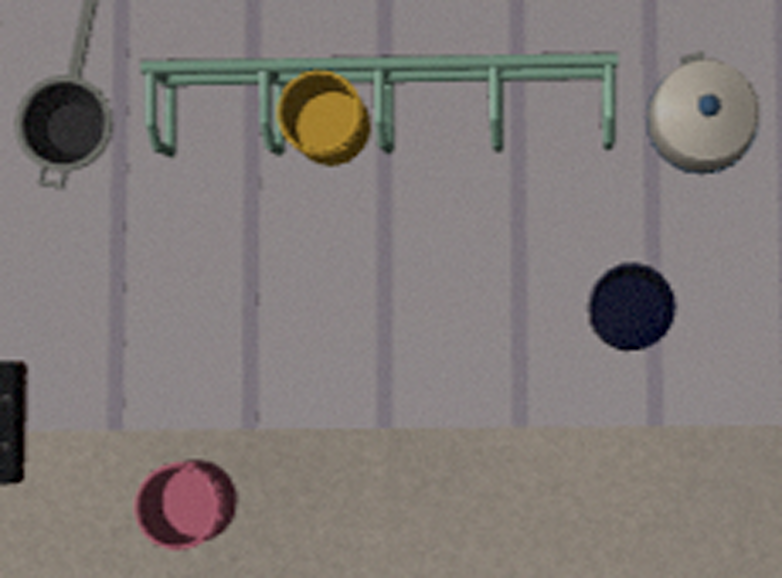

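The cup's rim is at crop (320,113), about 34–35 mm in front of the rail's centre line and roughly 2 mm from the gap's middle. It is upright and touching the rail, and nothing else moved, so I'm handing in.

```bash
python3 -c "
from station import workorder; print(workorder.sign_off())"
```

```text
the job is handed in; nothing more can be done
None
```

The yellow cup is in the third gap from the sugar pot's end, pushed home against the back rail, and the job is handed in. Sign-off reports no verdict, so this rests on my own checks.

- **Counting:** The sugar pot stands at the right-hand end. I ran the closed fingertips along the top rail from the rightmost gap over the second to the third, at about 5–6 N throughout, and stopped there.
- **Pushing:** With the fingers 30 mm apart, I pushed the cup sideways until it lined up with the gap. I then pushed it straight in from the front until the force stop tripped at TCP x = 559.8, where I had predicted 559. After that I backed away.
- **Final checks:** In the last top picture the cup is upright, about 34–35 mm in front of the rail's centre line (35 is fully home) and about 2 mm off the gap's middle. The navy cup, sugar pot, strainer and pink cup look unmoved. The lids were outside that crop, but the arm never went near them. The last robot clock reading before hand-in was 29.3 s.
- **Disagreement:** The two cameras differed by about 2.5 mm on the gap's middle. I aimed between them, at y = 39.6, which is well within the fit.

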